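Mesh the grinding canister into the grinder and hold it pressed

TASK

Pick up the lidded steel grinding canister and turn it so that its label faces the window of the code reader standing on the grinder base, then lower it into the collar so that its three lugs drop into the slots. Push it fully home against the spring and keep pressing: finish while still holding it down, with the label facing the reader, and leave the jar, the can and the mug where they stand.

Things in the scene. Friction and masses are not known exactly. Their poses are not given: they have to be found in the camera images.
- canister: Steel canister with black cap, 0.18-0.26 kg, standing loose at any yaw. Origin: centre of its underside, z up. Body 56 mm diameter, 0-62 mm high. At the foot three lugs 120 degrees apart reach 35 mm from the axis; each 8 mm wide (lowest 3 mm: 5.5 mm), 0-16 mm high. +x points through the middle of one lug and of the white paper label with dark bars above it (24-58 mm high).
- label (a point): Middle of the canister's label: 28.5 mm from the canister's axis along its +x, 40 mm above its underside.
- cap (a point): Middle of the canister's cylindrical black cap, on its axis, 88 mm above its underside: the place to grip, from above at any yaw. Cap 50 mm in diameter, from 65 to 108 mm high. A steel rib on top of it, 21 x 6 x 4 mm, runs from near the centre towards the label side.
- grinder: Fixed grinder motor base, aluminium box 150 mm (x, -62 to +88) by 124 mm (y), 70 mm high. Origin: on the counter below the collar's axis, z up. Black code reader block on it (20 x 40 x 60 mm, top 130 mm above the counter) 56 to 76 mm from that axis along +x. Canister yaw equal to grinder yaw: label faces reader, lugs fit slots. Lugs also fit 120 degrees off, but the label then faces elsewhere.
- collar (a point): On the axis at the top of the round black collar on the grinder, 86 mm above the counter. Collar 16 mm high, bore 59 mm, outer diameter about 87 mm, cut by three 12 mm wide slots, open upwards and outwards, 120 degrees apart, one towards the grinder's +x. Play in mesh: about 3.5 degrees each way, 1.5 mm sideways.
- seat (a point): On the collar's axis at the floor of collar and slots, 70 mm above the counter. Fully home, the canister's underside lies here, lugs standing on the slot floor, their tops flush with the collar's top. Out of mesh, lugs resting on the collar, the underside is 16 mm above it.
- reader (a point): Centre of the reader's window, 56 mm from the collar's axis along the grinder's +x, 40 mm above the seat; the window looks at the collar's axis.
- plate (a joint): Spring plate in the collar, steel disc 40 mm in diameter, pushed down by the canister's underside: 0 when up (top 10 mm above the seat), 0.010 m with the canister fully home. It pushes up with 4 N at 0 and 9 N at 0.010, more than the canister's weight: let go, the canister rises again. Pressing home needs about 7 N; below is rigid floor.
- jar: Bystander: glass storage jar with steel cap, 72 mm in diameter, 115 mm high, loose. Origin: centre of its underside.
- can: Bystander: food can, 66 mm in diameter, 100 mm high, loose. Origin: centre of its underside.
- mug: Bystander: white mug, 80 mm in diameter, 90 mm high, with a handle, loose. Origin: centre of its underside.

How it is judged:
On the way, in this order (a step that is already met when the one before it is completed fails the run):
1. the canister is upright over the collar, not yet pressed in, with its label facing the reader (horizontal distance between canister and seat below 0.012 m and z of canister in the frame of seat between 0.007 and 0.2 m and horizontal distance between label and reader below 0.036 m and angle between canister's own z axis and vertical below 0.2 rad), for 0.1 s.
2. lugs in the slots and the canister fully home (z of canister in the frame of seat between -0.004 and 0.003 m and horizontal distance between canister and seat below 0.0035 m and horizontal distance between label and reader below 0.032 m and angle between canister's own z axis and vertical below 0.06 rad and value of joint plate above 0.007 m), for 0.2 s.
At the end, for the whole second after the job is handed in: Canister underside within 3 mm of the seat and 3.5 mm of the collar axis, upright within 0.06 rad, spring plate pushed down over 7 mm, label middle within 32 mm (horizontally) of the reader window (27.5 mm when exact), robot still pressing or holding the canister with over 2 N (all of step 2 and contact force between any of the fingers, the arm and canister above 2 N); the arm keeps its last pose, push and grip.
It fails at once if the jar was moved more than 20 mm or tipped (distance of jar from where it was at the start of the episode above 0.02 m or angle between jar's own z axis and vertical above 0.3 rad).
It fails at once if the can was moved more than 20 mm or tipped (distance of can from where it was at the start of the episode above 0.02 m or angle between can's own z axis and vertical above 0.3 rad).
It fails at once if the mug was moved more than 20 mm or tipped (distance of mug from where it was at the start of the episode above 0.02 m or angle between mug's own z axis and vertical above 0.3 rad).
It also fails if it takes over 48 s, if anything falls off the work surface, if the arm or the gripper's body presses on something with over 40 N, if the wrist force passes 120 N, or if a joint passes its speed limit or range.

ROBOT

A 7-joint arm with a two-finger parallel gripper is mounted at the origin on the work surface. World frame = base frame: x ahead of the robot, y to its left, z up, the work surface at z = 0. Lengths are in m, angles in rad, forces in N, time in s.
With the tool pointing down it reaches from about 0.425 to 0.925 m from the base axis. Payload 6.8 kg.
Tool frame: the origin (TCP) lies at the very end of the fingers, on their centre line; the grasp point (between the pads) lies 19 mm behind it; z points along the fingers, y is the line along which they close (so a half turn about z gives the same grasp; the last joint's range is limited). The gripper opens to 85 mm and grips with 20 to 120 N. Pads are 22 mm wide; open, the fingers measure 114 mm over their backs; the gripper's body (76 mm by 85 mm) begins 54 mm behind the grasp point. The pads swing forward as they close: fully open they stand 13 mm farther back than shut.
Start: joints at [-1.432, 0.477, 0.022, 1.555, -0.011, 1.109, -0.083], TCP at [0.165, 0.655, 0.231] pointing down, gripper open.
Joint ranges: [-2.96, 2.96], [-0.34, 2.1], [-1.41, 1.46], [0.24, 2.44], [-1.37, 4.51], [0.17, 1.92], [-2.96, 2.96]. Speed limits (rad/s): [2.39, 2.39, 3.14, 3.14, 3.14, 3.14, 3.14].

INTERFACE

Orientations are given as a unit quaternion [w, x, y, z].
In Python, from station import telemetry, viewer, job, search_frame, cut_out gives the robot as it stands. The module is installed in compiled form; this text tells all that it offers.
- The arm moves only by the shell command python3 -m crank 'ROWS' [FORCE]. ROWS is JSON, a list of rows, each an object with "delta_rot": the turn, a rotation vector about the tool's x, y, z in degrees, a list of three; "xyz": the shift along the tool's x, y, z in m, a list of three; "fingers": the gripper command: -1 is fully open, 1 is shut, values between are in proportion. In form: [{"delta_rot": [ax, ay, az], "xyz": [dx, dy, dz], "fingers": fingers}, ...]. A call has 1 to 10 rows; each row is the pose to reach, as a shift and turn from the pose commanded when the call began, along the tool's axes at that moment; what a row does not reach only later rows make up. A row lasts 1/10 s, in which the tool goes at most 50 mm and 8.59 degrees, less where a joint would pass 70% of its speed; a pose out of reach is approached as far as the arm can. A call with a gripper value outside its range is refused whole. The fingers move at their own pace and stop on an object; FORCE is the grip in N (left out, the last holds). Time passes only in rows, so rows that repeat a pose let the fingers close. It gives the time, the measured TCP pose, the force, the opening and the grip force at its end, in the units of the state.
- telemetry.get_obs(): the state, without advancing time (a new reading comes with each control period).
- viewer.read_camera(name): name is "side" or "top" or "wrist"; returns a dict with "img" (420x560x3 uint8, red, green, blue), "fx", "fy", "cx", "cy" (pixels), "origin" and "rotation" of the camera in the world. Camera axes: x right, y up, looking along -z (the intrinsics and any distortion apply to the point x, -y, -z); pixel columns grow to the right and rows downward; lengths in m; the calibration is good to about 2 mm. A picture is of the moment at which its call begins. There is no depth.
- job.hand_in(): hands the job in; it is judged then, once.
Trained networks look in the newest picture that a camera, given by its name, has taken for a name from the list of things; names that differ only in an ending like _2 or _b are one class to them, and where a whole thing is asked for, a point or a joint stands for the part that bears it (a point fixed in the world has none). Each returns a list of dicts, best first, with "score" (0 to 1); they miss things now and then, are a little off and sometimes report something else, mostly with a low value. They report only what shows in the picture. A call takes as long as a camera call.
- search_frame(camera, thing): "pixel" ([column, row] in pixels, amid what is visible of it).
- cut_out(camera, thing): "pixels" (420x560 bool, what is visible of it) and "pixel" ([column, row] in pixels, amid what is visible of it).
The state is a dict: "t": time; "q": joint angles; "joint_vel": joint speeds; "joint_torque": joint torques, N m; "eef_pos": TCP position; "tool_rot": TCP orientation; "contact_force": force on the tool from outside, world axes, zero at the start; "torque": the same for the moment, N m; "gripper_width": opening from 0.0 (shut) to 1.0 (fully open); "grasp_force": force on a finger pad.
Only numpy, scipy, OpenCV 4.12 (cv2) and the standard library are available. Lean on these libraries where they do the work, as an engineer would, in place of code of your own. Each camera call takes 0.05 s, during which the arm holds its last target. There are 200 camera calls.

## Working session

There is one attempt and no reset: what is moved stays moved. The work goes in short steps, Python scripts to look and compute and a shell command to move; the robot and the scene stay as the last step left them, time stands still between calls to the robot, and variables do not carry over. Pictures are saved under pics/ and viewed, at most 10 in all, crops included, and the job is handed in when it is done.

```bash
mkdir -p pics; cat > h.py <<'E'
import numpy as np, cv2
from station import telemetry, viewer, job, search_frame, cut_out
from scipy.spatial.transform import Rotation as R
def ray(c,p):
    d=np.array([(p[0]-c["cx"])/c["fx"],-(p[1]-c["cy"])/c["fy"],-1.0])
    return np.array(c["origin"]),np.array(c["rotation"]).reshape(3,3)@d
def at_z(c,p,z):
    o,d=ray(c,p); return o+d*(z-o[2])/d[2]
def proj(c,P):
    v=np.array(c["rotation"]).reshape(3,3).T@(np.array(P)-c["origin"])
    return np.array([c["cx"]+c["fx"]*v[0]/-v[2],c["cy"]-c["fy"]*v[1]/-v[2]])
def tri(a,b):
    (o1,d1),(o2,d2)=a,b
    s=np.linalg.lstsq(np.stack([d1,-d2],1),o2-o1,rcond=None)[0]
    p,q=o1+s[0]*d1,o2+s[1]*d2
    return (p+q)/2,np.linalg.norm(p-q)
def save(c,n): cv2.imwrite("pics/"+n,c["img"][:,:,::-1])
E
python3 - <<'E'
from h import *
s=telemetry.get_obs(); print({k:np.round(v,3) for k,v in s.items()})
print(R.from_quat(np.roll(s["tool_rot"],-1)).as_matrix().round(3))
C={}
for n in("top","side","wrist"):
    c=C[n]=viewer.read_camera(n); save(c,n+"0.png")
    print(n,[k for k in c],c["fx"],c["cx"],c["cy"],np.round(c["origin"],3),np.round(c["rotation"],3).tolist(),c.get("distortion"))
    for t in("canister","label","cap","grinder","collar","reader","plate","jar","can","mug"):
        r=search_frame(n,t)
        print(t,[(np.round(x["pixel"],1).tolist(),round(x["score"],2)) for x in r[:2]])
cv2.imwrite("pics/both.png",cv2.resize(np.vstack([C["top"]["img"],C["side"]["img"]])[:,:,::-1],None,fx=.7,fy=.7))
E
```

```text
{'t': np.float64(0.0), 'q': array([-1.432,  0.478,  0.022,  1.556, -0.012,  1.109, -0.083]), 'joint_vel': array([-0.   , -0.   , -0.001, -0.001, -0.001, -0.001, -0.001]), 'joint_torque': array([ 2.0000e-03, -5.9644e+01,  1.6080e+00, -2.8118e+01,  1.2000e-02,
        9.0000e-03,  0.0000e+00]), 'eef_pos': array([0.165, 0.654, 0.23 ]), 'tool_rot': array([-0.   ,  0.123,  0.992, -0.001]), 'contact_force': array([0.713, 0.737, 0.813]), 'torque': array([-0.028,  0.051, -0.013]), 'grasp_force': np.float64(0.0), 'gripper_width': np.float64(0.997)}
[[-0.97   0.244 -0.   ]
 [ 0.244  0.97  -0.002]
 [-0.    -0.002 -1.   ]]
top ['img', 'fx', 'fy', 'cx', 'cy', 'origin', 'rotation'] 414.0017492144374 287.8910535408734 209.0484791597229 [ 0.504 -0.021  0.899] [0.714, 0.043, -0.045, -0.698] None
canister [([343.2, 275.4], 0.92)]
label [([344.6, 274.2], 0.9)]
cap [([342.5, 276.3], 0.7)]
grinder [([186.7, 272.9], 0.79)]
collar [([186.2, 271.6], 0.93)]
reader [([188.4, 270.4], 0.73), ([344.9, 275.3], 0.63)]
plate [([189.5, 271.5], 0.92)]
jar [([290.4, 146.3], 0.6)]
can [([159.9, 146.3], 0.79)]
mug [([40
[... 165 characters left out ...]
0.113, 0.476, 0.852] None
canister [([362.2, 213.5], 0.92)]
label [([359.8, 213.0], 0.83)]
cap [([363.9, 214.0], 0.74)]
grinder [([302.8, 320.7], 0.97)]
collar [([302.1, 320.2], 0.8)]
reader [([301.9, 323.4], 0.89)]
plate [([304.4, 290.9], 0.6)]
jar [([227.0, 214.0], 0.96), ([303.7, 289.9], 0.15)]
can [([147.0, 293.2], 0.97)]
mug [([277.8, 170.1], 0.61)]
wrist ['img', 'fx', 'fy', 'cx', 'cy', 'origin', 'rotation'] 296.57688050721237 276.5168062185664 209.0578159666602 [0.086 0.675 0.374] [0.778, -0.126, -0.098, 0.607] None
canister []
label [([92.2, 413.9], 0.61)]
cap []
grinder [([92.3, 414.5], 0.43)]
collar [([92.1, 412.6], 0.63)]
reader [([93.0, 416.8], 0.56)]
plate []
jar []
can []
mug []
```

View pics/top0.png

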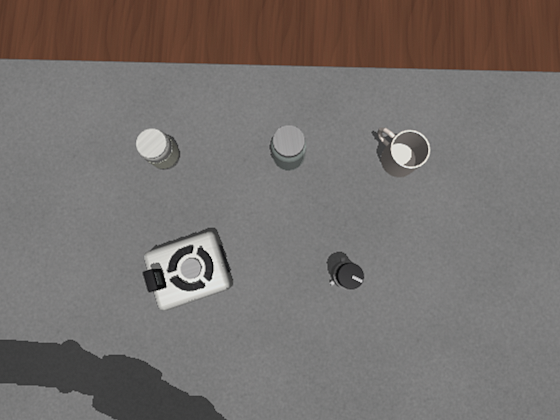

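View pics/side0.png

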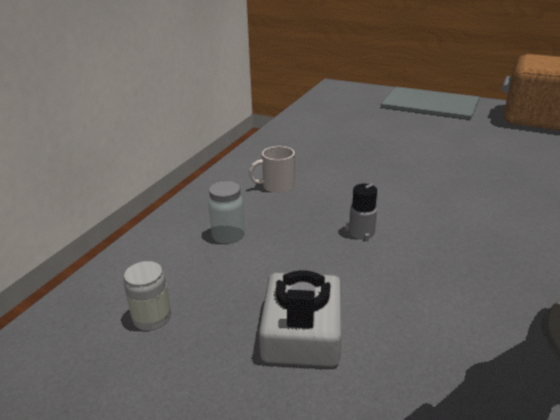

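The top view shows the canister's cap near (349,276) with its rib pointing lower right. The collar centre is near (190,268) and the reader near (154,280). The side view shows the reader facing the camera at (300,308) and the canister at (363,212). The camera rotation is a quaternion, so I'll fix the helper and measure.

```bash
sed -i 's/np.array(c\["rotation"\]).reshape(3,3)/R.from_quat(np.roll(c["rotation"],-1)).as_matrix()/' h.py
python3 - <<'E'
from h import *
C={n:viewer.read_camera(n) for n in("top","side")}
t,s=C["top"],C["side"]
for th in("canister","cap","grinder","collar","reader","plate"):
  for n in C:
    r=cut_out(n,th)
    if r:
        m=r[0]["pixels"]; ys,xs=np.nonzero(m); print(n,th,m.sum(),xs.min(),xs.max(),ys.min(),ys.max())
print("collar", at_z(t,(190,268),.080), at_z(s,(303,291),.086))
print("plate", at_z(t,(190.5,267.5),.080))
print("reader top",at_z(t,(154,280),.13))
print("cap top",at_z(t,(349,276),.108),at_z(s,(365,190),.108))
print("rib",at_z(t,(352,277),.112),at_z(t,(361,282),.112))
for n in("jar","can","mug"):
    z={"jar":.115,"can":.1,"mug":.09}[n]
    print(n,at_z(t,{"jar":(289,140),"can":(152,143),"mug":(410,149)}[n],z))
a=cv2.resize(t["img"][225:325,130:250],None,fx=4,fy=4,interpolation=2)
b=cv2.resize(t["img"][240:300,310:370],None,fx=6,fy=6,interpolation=2)
d=np.zeros((400,360,3),np.uint8); d[:360]=b
cv2.imwrite("pics/crop1.png",np.hstack([cv2.resize(a,(480,400)),d[:, :320]])[:,:,::-1])
E
```

```text
top canister 764 331 363 259 289
side canister 1428 346 378 184 241
top cap 752 330 363 258 289
side cap 1422 346 377 184 241
top grinder 4876 143 232 232 310
side grinder 7143 259 341 271 366
top collar 4976 142 232 231 310
side collar 7238 259 342 271 366
top reader 4917 142 233 232 310
side reader 7100 260 341 272 366
top plate 278 181 199 260 277
side plate 143 292 315 283 290
collar [0.48552107 0.16823388 0.08      ] [0.47939907 0.17654403 0.086     ]
plate [0.48651172 0.16730666 0.08      ]
reader top [0.46339072 0.22141905 0.13      ]
cap top [ 0.47806179 -0.13892016  0.108     ] [ 0.47560264 -0.13582401  0.108     ]
rib [ 0.47646459 -0.14396512  0.112     ] [ 0.46758829 -0.16088112  0.112     ]
jar [ 0.73751149 -0.01970159  0.115     ]
can [0.72939416 0.25171341 0.1       ]
mug [ 0.7321622  -0.26294214  0.09      ]
```

View pics/crop1.png

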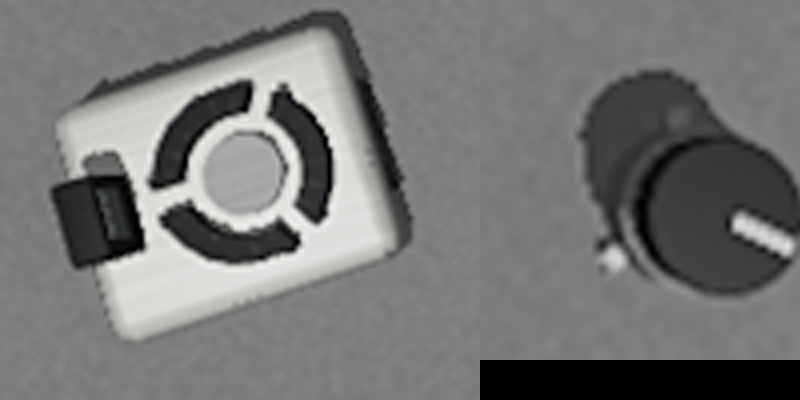

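In the crop, the plate centre is at full-image (191.3,268) and the cap centre at (350.7,276.2). The rib runs (352.5,276.8)→(362.2,281.2), and the base edges run along (-268,93.5). Now computing poses and the move.

```bash
cat >> h.py <<'E'
def tool(P):
    s=telemetry.get_obs(); M=R.from_quat(np.roll(s["tool_rot"],-1)).as_matrix()
    return M.T@(np.array(P)-s["eef_pos"])
def yaw(a,b): return np.degrees(np.arctan2(b[1]-a[1],b[0]-a[0]))
E
python3 - <<'E'
from h import *
t=viewer.read_camera("top");T=lambda u,v,z:at_z(t,(u,v),z)
print("plate",T(191.3,268,.08)); cap=T(350.7,276.2,.108); print("cap",cap)
print("can yaw",yaw(T(352.5,276.8,.112),T(362.2,281.2,.112)))
print("gr yaw",yaw(T(130+330/4,225+7,.07),T(130+60/4,225+30,.07)),yaw(T(130+100,225+245/4,.07),T(130+135/4,225+85,.07)))
print(tool([.5,.2,.26]),tool([.478,-.141,.24]))
E
```

```text
plate [0.48557923 0.16569177 0.08      ]
cap [ 0.477762   -0.14213208  0.108     ]
can yaw -112.99980655939906
gr yaw 110.30087837669224 110.86806635540029
[-0.43604717 -0.3588961  -0.02875191] [-0.49804941 -0.6949331  -0.00875545]
```

```bash
python3 -m crank '[{"delta_rot":[0,0,0],"xyz":[-0.436,-0.359,-0.03],"fingers":-1},{"delta_rot":[0,0,0],"xyz":[-0.436,-0.359,-0.03],"fingers":-1},{"delta_rot":[0,0,0],"xyz":[-0.436,-0.359,-0.03],"fingers":-1},{"delta_rot":[0,0,0],"xyz":[-0.436,-0.359,-0.03],"fingers":-1},{"delta_rot":[0,0,0],"xyz":[-0.436,-0.359,-0.03],"fingers":-1},{"delta_rot":[0,0,0],"xyz":[-0.436,-0.359,-0.03],"fingers":-1},{"delta_rot":[0,0,0],"xyz":[-0.436,-0.359,-0.03],"fingers":-1},{"delta_rot":[0,0,0],"xyz":[-0.436,-0.359,-0.03],"fingers":-1},{"delta_rot":[0,0,0],"xyz":[-0.436,-0.359,-0.03],"fingers":-1},{"delta_rot":[0,0,0],"xyz":[-0.436,-0.359,-0.03],"fingers":-1}]'
python3 - <<'E'
from h import *
s=telemetry.get_obs();print(s["t"],s["q"].round(2),tool([.478,-.142,.24]))
M=R.from_quat(np.roll(s["tool_rot"],-1)).as_matrix();print(M.round(3))
E
```

```text
t: 3.4
eef_pos: [0.4621, 0.2509, 0.2583]
tool_rot: [0.0, 0.123, 0.992, 0.0]
contact_force: [0.9, 0.8, -0.3]
gripper_width: 1.002
grasp_force: 0.0
3.4 [-0.82  0.2   0.23  1.89 -0.05  1.05  0.76] [-0.11134991 -0.37714524  0.01805448]
[[-0.97   0.244  0.001]
 [ 0.244  0.97   0.001]
 [-0.     0.001 -1.   ]]
```

```bash
python3 -m crank '[{"delta_rot":[0,0,0],"xyz":[-0.098,-0.11,0],"fingers":-1},{"delta_rot":[0,0,0],"xyz":[-0.098,-0.11,0],"fingers":-1},{"delta_rot":[0,0,0],"xyz":[-0.098,-0.11,0],"fingers":-1},{"delta_rot":[0,0,0],"xyz":[-0.098,-0.11,0],"fingers":-1},{"delta_rot":[0,0,0],"xyz":[-0.098,-0.11,0],"fingers":-1}]'
python3 - <<'E'
from h import *
c=viewer.read_camera("wrist");save(c,"w1.png");import pickle;pickle.dump(c,open("w1.pkl","wb"))
print(proj(c,[.4856,.1657,.08]),telemetry.get_obs()["eef_pos"])
E
```

```text
t: 3.9
eef_pos: [0.5296, 0.1209, 0.2579]
tool_rot: [0.0, 0.125, 0.992, 0.0]
contact_force: [0.2, 0.2, -0.5]
gripper_width: 1.006
grasp_force: 0.0
[307.34887375 137.83978331] [0.52906501 0.12255877 0.25778357]
```

View pics/w1.png

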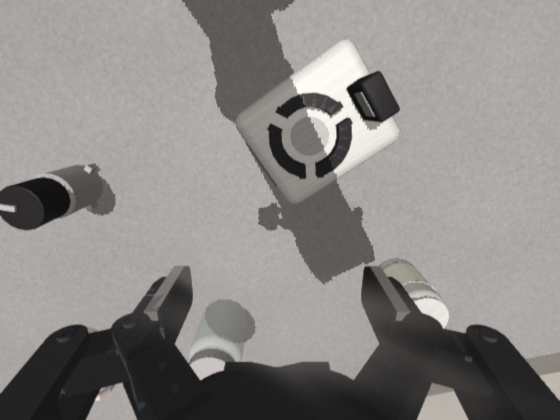

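The plate shows at (309.5,136), about 2 px from the prediction. The reader is at (375,97) and the base corners are (238,118), (348,40), (400,132) and (293,204).

```bash
python3 - <<'E'
from h import *
import pickle
from scipy.optimize import least_squares
c=pickle.load(open("w1.pkl","rb"));g=c["img"].max(2).astype(float)
pl=at_z(c,(309.5,136),.08);print("plate",pl)
# rectify the collar-top plane (z=.086), 1 px = 0.5mm, and mark dark ring pixels
def rect(z,h=.075,n=301):
    a=np.linspace(-h,h,n);X,Y=np.meshgrid(pl[0]+a,pl[1]+a)
    P=np.array([proj(c,(x,y,z)) for x,y in zip(X.ravel(),Y.ravel())]).astype(np.float32).reshape(n,n,2)
    return X,Y,cv2.remap(g.astype(np.float32),P[...,0],P[...,1],1)
X,Y,im=rect(.086)
def score(p):
    dx,dy=X-p[0],Y-p[1];r=np.hypot(dx,dy);th=np.arctan2(dy,dx)-np.radians(p[2])
    slot=np.zeros(X.shape,bool)
    for k in range(3):
        a=th-k*2*np.pi/3;slot|=(abs(r*np.sin(a))<.006)&(np.cos(a)>0)
    ring=(r>.0295)&(r<.0435)
    body=ring&~slot
    bg=(ring&slot)|((r>.0445)&(r<.05)&(np.cos(th)<.7))
    D=np.minimum(im,110)
    return D[body].mean()-D[bg].mean()
best=min(((score((pl[0]+i,pl[1]+j,w)),i,j,w) for i in np.arange(-.005,.0051,.001) for j in np.arange(-.005,.0051,.001) for w in range(100,122,2)))
s,i,j,w=best
best=min(((score((pl[0]+i+a,pl[1]+j+b,w+d)),pl[0]+i+a,pl[1]+j+b,w+d) for a in np.arange(-.001,.0011,.0005) for b in np.arange(-.001,.0011,.0005) for d in np.arange(-2,2.1,.5)))
print("collar",np.round(best,4))
k=[at_z(c,p,.07) for p in((238,118),(348,40),(400,132),(293,204))]
print(yaw(k[0],k[1]),yaw(k[3],k[2]))
print("to can",tool([.478,-.142,.2]))
E
```

```text
plate [0.48431082 0.16829888 0.08      ]
collar [-57.0446   0.4838   0.1673 110.    ]
109.15460994087496 111.28005150424286
to can [-0.01514984 -0.26904472  0.05764844]
```

```bash
python3 -m crank '[{"delta_rot":[0,0,0],"xyz":[-0.015,-0.269,0.05],"fingers":-1},{"delta_rot":[0,0,0],"xyz":[-0.015,-0.269,0.05],"fingers":-1},{"delta_rot":[0,0,0],"xyz":[-0.015,-0.269,0.05],"fingers":-1},{"delta_rot":[0,0,0],"xyz":[-0.015,-0.269,0.05],"fingers":-1},{"delta_rot":[0,0,0],"xyz":[-0.015,-0.269,0.05],"fingers":-1},{"delta_rot":[0,0,0],"xyz":[-0.015,-0.269,0.05],"fingers":-1},{"delta_rot":[0,0,0],"xyz":[-0.015,-0.269,0.05],"fingers":-1},{"delta_rot":[0,0,0],"xyz":[-0.015,-0.269,0.05],"fingers":-1}]'
python3 - <<'E'
from h import *
c=viewer.read_camera("wrist");save(c,"w2.png");import pickle;pickle.dump(c,open("w2.pkl","wb"))
s=telemetry.get_obs();print(proj(c,[.478,-.142,.108]),s["eef_pos"],s["q"].round(2),s["contact_force"])
E
```

```text
t: 4.75
eef_pos: [0.4785, -0.1408, 0.2078]
tool_rot: [-0.0, 0.122, 0.993, 0.0]
contact_force: [0.4, 0.7, -0.2]
gripper_width: 0.998
grasp_force: 0.0
[274.8376523  209.60007843] [ 0.47879034 -0.14018294  0.20785719] [-0.24  0.22  0.47  2.02 -0.13  0.93  1.62] [ 1.05703042  0.01782557 -0.74713735]
```

View pics/w2.png

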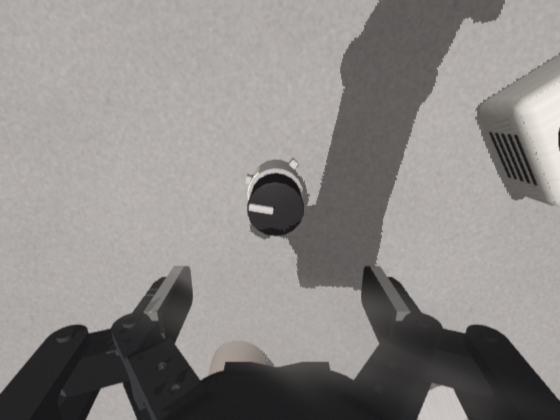

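The wrist view shows the cap top centred near (275.5,206.5), with the rib running (273,211)→(249,208).

```bash
python3 - <<'E'
from h import *
import pickle
c=pickle.load(open("w2.pkl","rb"));g=c["img"].min(2)
P=at_z(c,(275.5,206.5),.108);print("cap",P)
m=np.zeros_like(g);m[196:226,246:292]=(g[196:226,246:292]>150)
n,l,st,ce=cv2.connectedComponentsWithStats(m);print(st,ce.round(1))
k=1+np.argmax(st[1:,4]);ys,xs=np.nonzero(l==k)
vx,vy,x0,y0=cv2.fitLine(np.c_[xs,ys].astype(np.float32),2,0,.01,.01).ravel()
s=-np.sign(vx)
print("rib",x0,y0,"yaw",yaw(at_z(c,(x0,y0),.112),at_z(c,(x0+s*vx*20,y0+s*vy*20),.112)), at_z(c,(x0,y0),.112))
d=((g<60)&(l==0)).astype(np.uint8);d[:170]=0;d[240:]=0;d[:,:240]=0;d[:,312:]=0
ys,xs=np.nonzero(d);print(xs.min(),xs.max(),ys.min(),ys.max())
print(tool([*P[:2],.069]))
E
```

```text
cap [ 0.4754143  -0.14076528  0.108     ]
[[     0      0    560    420 234975]
 [   246    196      4     30     64]
 [   249    204     24     10    161]] [[279.5 209.5]
 [246.9 211.9]
 [260.4 208.7]]
rib 260.3913 208.71428 yaw -114.06698380438975 [ 0.47298099 -0.15332912  0.112     ]
248 303 174 235
[ 0.00313486 -0.00150865  0.13885587]
```

```bash
python3 -m crank '[{"delta_rot":[0,0,0],"xyz":[0.002,-0.002,0.05],"fingers":-1},{"delta_rot":[0,0,0],"xyz":[0.002,-0.002,0.08],"fingers":-1},{"delta_rot":[0,0,0],"xyz":[0.002,-0.002,0.11],"fingers":-1},{"delta_rot":[0,0,0],"xyz":[0.002,-0.002,0.13],"fingers":-1},{"delta_rot":[0,0,0],"xyz":[0.002,-0.002,0.138],"fingers":-1},{"delta_rot":[0,0,0],"xyz":[0.002,-0.002,0.138],"fingers":-1},{"delta_rot":[0,0,0],"xyz":[0.002,-0.002,0.138],"fingers":0},{"delta_rot":[0,0,0],"xyz":[0.002,-0.002,0.138],"fingers":1},{"delta_rot":[0,0,0],"xyz":[0.002,-0.002,0.138],"fingers":1},{"delta_rot":[0,0,0],"xyz":[0.002,-0.002,0.138],"fingers":1}]' 60
python3 -m crank '[{"delta_rot":[0,0,0],"xyz":[0,0,0],"fingers":1},{"delta_rot":[0,0,0],"xyz":[0,0,0],"fingers":1},{"delta_rot":[0,0,0],"xyz":[0,0,0],"fingers":1},{"delta_rot":[0,0,0],"xyz":[0,0,0],"fingers":1},{"delta_rot":[0,0,0],"xyz":[0,0,0],"fingers":1},{"delta_rot":[0,0,0],"xyz":[0,0,0],"fingers":1}]'
```

```text
t: 5.8
eef_pos: [0.4768, -0.1439, 0.0711]
tool_rot: [0.001, 0.123, 0.992, 0.0]
contact_force: [-0.7, 1.1, 5.5]
gripper_width: 0.565
grasp_force: 60.8
t: 6.4
eef_pos: [0.4768, -0.1439, 0.0711]
tool_rot: [0.001, 0.123, 0.992, 0.0]
contact_force: [-0.2, 1.7, 5.8]
gripper_width: 0.567
grasp_force: 60.8
```

```bash
python3 -m crank '[{"delta_rot":[0,0,0],"xyz":[0,0,-0.03],"fingers":1},{"delta_rot":[0,0,0],"xyz":[0,0,-0.07],"fingers":1},{"delta_rot":[0,0,0],"xyz":[0,0,-0.11],"fingers":1},{"delta_rot":[0,0,8],"xyz":[0,0,-0.15],"fingers":1},{"delta_rot":[0,0,16],"xyz":[0.01,0.03,-0.15],"fingers":1},{"delta_rot":[0,0,24],"xyz":[0.02,0.06,-0.15],"fingers":1},{"delta_rot":[0,0,32],"xyz":[0.03,0.09,-0.15],"fingers":1},{"delta_rot":[0,0,40],"xyz":[0.04,0.12,-0.15],"fingers":1},{"delta_rot":[0,0,48],"xyz":[0.045,0.15,-0.15],"fingers":1},{"delta_rot":[0,0,56],"xyz":[0.05,0.17,-0.15],"fingers":1}]'
python3 - <<'E'
from h import *
s=telemetry.get_obs();print(s["q"].round(2),tool([.4845,.1668,.221]))
E
```

```text
t: 7.4
eef_pos: [0.4685, 0.0354, 0.2202]
tool_rot: [-0.0, 0.576, 0.817, 0.001]
contact_force: [0.5, 0.2, -0.9]
gripper_width: 0.575
grasp_force: 63.0
[-0.67  0.15  0.51  2.07 -0.09  0.94  0.24] [ 0.11834949  0.05924338 -0.00062709]
```

```bash
python3 -m crank '[{"delta_rot":[0,0,8],"xyz":[0.02,0.01,0],"fingers":1},{"delta_rot":[0,0,16],"xyz":[0.04,0.02,0],"fingers":1},{"delta_rot":[0,0,24],"xyz":[0.06,0.03,0],"fingers":1},{"delta_rot":[0,0,32],"xyz":[0.08,0.04,0],"fingers":1},{"delta_rot":[0,0,40],"xyz":[0.1,0.05,0],"fingers":1},{"delta_rot":[0,0,48],"xyz":[0.118,0.059,0],"fingers":1},{"delta_rot":[0,0,56],"xyz":[0.118,0.059,0],"fingers":1},{"delta_rot":[0,0,64],"xyz":[0.118,0.059,0],"fingers":1},{"delta_rot":[0,0,72],"xyz":[0.118,0.059,0],"fingers":1},{"delta_rot":[0,0,79.5],"xyz":[0.118,0.059,0],"fingers":1}]'
python3 -m crank '[{"delta_rot":[0,0,0],"xyz":[0,0,0],"fingers":1},{"delta_rot":[0,0,0],"xyz":[0,0,0],"fingers":1}]'
python3 - <<'E'
from h import *
s=telemetry.get_obs();print(s["q"].round(2),s["eef_pos"],np.degrees(2*np.arctan2(s["tool_rot"][2],s["tool_rot"][1])), tool([.4845,.1668,.221]))
import pickle
C={n:viewer.read_camera(n) for n in("side","top","wrist")};pickle.dump(C,open("c3.pkl","wb"))
a=cv2.resize(C["side"]["img"][150:390,200:400],None,fx=2,fy=2)
b=cv2.resize(C["wrist"]["img"],(400,300))
o=np.zeros((480,800,3),np.uint8);o[:,:400]=a;o[:300,400:]=b;cv2.imwrite("pics/c3.png",o[:,:,::-1])
E
```

```text
t: 8.4
eef_pos: [0.4838, 0.164, 0.2201]
tool_rot: [-0.0, 0.966, 0.259, -0.0]
contact_force: [-0.0, 0.1, -2.9]
gripper_width: 0.577
grasp_force: 63.0
t: 8.6
eef_pos: [0.4839, 0.1641, 0.22]
tool_rot: [-0.0, 0.965, 0.264, 0.0]
contact_force: [0.7, -0.1, -2.5]
gripper_width: 0.573
grasp_force: 63.0
[-1.    0.25  0.66  1.99 -0.19  0.96 -1.29] [0.48392205 0.16412433 0.21995369] 30.55822379133482 [ 0.00185813 -0.00201046 -0.00104564]
```

View pics/c3.png

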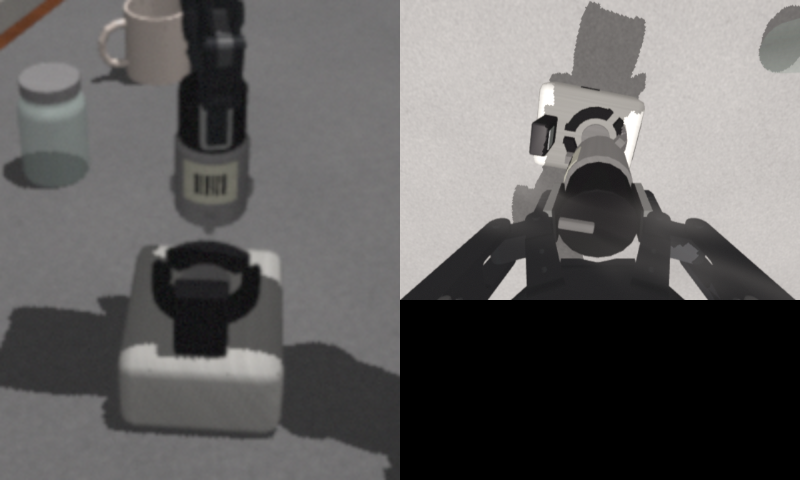

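The side view shows the label facing the reader, with its centre at about (305,241) and the body axis at about column 306. The wrist view shows the rib pointing to the reader side. Checking numerically.

```bash
python3 - <<'E'
from h import *
import pickle
C=pickle.load(open("c3.pkl","rb"));c=C["wrist"];g=c["img"].min(2)
e=np.array([.4839,.1641]);zc=.149
m=np.zeros_like(g);m[295:340,212:290]=g[295:340,212:290]>110
n,l,st,ce=cv2.connectedComponentsWithStats(m);print(st[1:])
k=1+np.argmax(st[1:,4]);ys,xs=np.nonzero(l==k)
vx,vy,x0,y0=cv2.fitLine(np.c_[xs,ys].astype(np.float32),2,0,.01,.01).ravel();s=-np.sign(vx)
rm=at_z(c,(x0,y0),zc+.112);print("rib mid",(rm[:2]-e).round(4),"yaw",yaw(rm,at_z(c,(x0+s*vx*20,y0+s*vy*20),zc+.112)))
# reference in the same pictures: collar/box top edge in wrist view
s=C["side"]; u=np.array([np.cos(np.radians(110.3)),np.sin(np.radians(110.3))])
for d in (0,.003): 
  L=[*(e+28.5e-3*u+[d,0]),zc+.04];print("pred label",proj(s,L),"axis mid",proj(s,[e[0]+d,e[1],zc+.035]))
for n in("side","wrist"):
  r=search_frame(n,"label")
im=s["img"][150:390,200:400].astype(int)
for row in (228,238,248,254): 
  print(row,s["img"][row,275:340].min(1).tolist())
print("side collar pred",proj(s,[.4845,.1668,.086]),proj(s,[.4845+.0435,.1668,.086]))
E
```

```text
[[212 299   1   4   4]
 [222 308  50  18 574]]
rib mid [-0.0053  0.0112] yaw 109.99321923293091
pred label [303.08070382 243.18896391] axis mid [303.94937051 234.85489424]
pred label [301.16479973 242.69986706] axis mid [302.10081766 234.39567335]
228 [113, 114, 114, 115, 115, 113, 110, 114, 116, 115, 116, 105, 83, 63, 64, 64, 67, 69, 70, 72, 75, 77, 79, 77, 79, 76, 78, 81, 80, 81, 80, 78, 80, 81, 78, 77, 79, 80, 82, 79, 78, 75, 75, 71, 71, 70, 66, 65, 65, 85, 104, 115, 116, 114, 114, 113, 116, 116, 115, 115, 114, 115, 115, 115, 116]
238 [114, 114, 115, 116, 116, 114, 116, 115, 113, 107, 91, 72, 63, 58, 62, 67, 79, 89, 93, 92, 97, 85, 57, 43, 62, 64, 73, 77, 51, 65, 75, 68, 71, 66, 64, 69, 55, 56, 80, 97, 97, 94, 95, 87, 74, 65, 64, 65, 62, 75, 94, 109, 114, 114, 113, 114, 115, 116, 116, 115, 115, 113, 114, 113, 113]
248 [117, 119, 117, 119, 116, 118, 113, 116, 116, 115, 113, 106, 85, 65, 64, 65, 73, 85, 89, 92, 95, 96, 98, 99, 98, 100, 100, 95, 91, 96, 96, 98, 94, 92, 96, 101, 99, 98, 100, 101, 97, 97, 95, 81, 66, 65, 64, 63, 70, 85, 103, 114, 118, 116, 115, 115, 114, 116, 115, 115, 113, 114, 117, 118, 116]
254 [116, 116, 117, 116, 117, 117, 118, 117, 113, 118, 115, 115, 101, 76, 67, 67, 67, 69, 71, 70, 73, 73, 72, 73, 72, 74, 75, 74, 74, 74, 75, 75, 73, 74, 73, 74, 77, 74, 74, 71, 73, 71, 70, 68, 69, 64, 65, 75, 97, 113, 112, 116, 115, 114, 116, 117, 117, 116, 115, 115, 112, 113, 112, 112, 112]
side collar pred [302.44050306 286.43111334] [277.78361489 279.27739743]
```

```bash
python3 -m crank '[{"delta_rot":[0,0,0],"xyz":[0.003,-0.001,0],"fingers":1},{"delta_rot":[0,0,0],"xyz":[0.003,-0.001,0.015],"fingers":1},{"delta_rot":[0,0,0],"xyz":[0.003,-0.001,0.03],"fingers":1},{"delta_rot":[0,0,0],"xyz":[0.003,-0.001,0.045],"fingers":1},{"delta_rot":[0,0,0],"xyz":[0.003,-0.001,0.054],"fingers":1},{"delta_rot":[0,0,0],"xyz":[0.003,-0.001,0.057],"fingers":1},{"delta_rot":[0,0,0],"xyz":[0.003,-0.001,0.057],"fingers":1}]' 80
python3 - <<'E'
from h import *
s=telemetry.get_obs();print(s["eef_pos"],s["contact_force"])
C={n:viewer.read_camera(n) for n in("side","top","wrist")}
import pickle;pickle.dump(C,open("c4.pkl","wb"))
a=cv2.resize(C["side"]["img"][200:350,240:370],None,fx=4,fy=4,interpolation=2)
b=C["wrist"]["img"][100:300,150:350]
o=np.zeros((600,800,3),np.uint8);o[:,:520]=a;o[:280,520:]=cv2.resize(b,(280,280));
o[280:560,520:]=cv2.resize(C["top"]["img"][220:320,140:240],(280,280),interpolation=2)
cv2.imwrite("pics/c4.png",o[:,:,::-1])
E
```

```text
t: 9.55
eef_pos: [0.4863, 0.1665, 0.1627]
tool_rot: [0.0, 0.965, 0.262, -0.0]
contact_force: [-0.6, -0.1, -0.9]
gripper_width: 0.566
grasp_force: 82.6
[0.48627886 0.16649952 0.16270971] [-0.63154433 -0.07281932 -0.89995493]
```

View pics/c4.png

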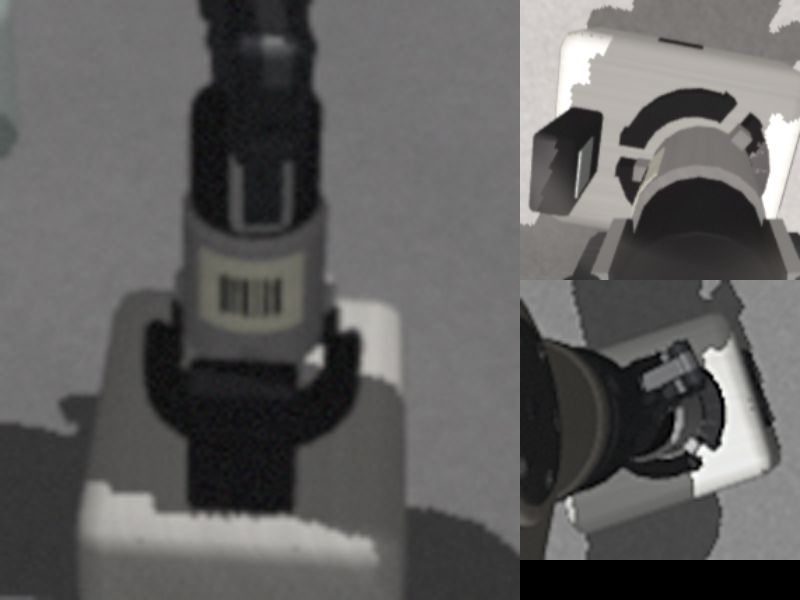

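The canister and collar are both centred at crop column 253 in the side view, and the lugs line up with the slots in the wrist view. Lowering gently.

```bash
python3 -m crank '[{"delta_rot":[0,0,0],"xyz":[0,0,0.004],"fingers":1},{"delta_rot":[0,0,0],"xyz":[0,0,0.007],"fingers":1},{"delta_rot":[0,0,0],"xyz":[0,0,0.01],"fingers":1},{"delta_rot":[0,0,0],"xyz":[0,0,0.01],"fingers":1}]'
```

```text
t: 10.1
eef_pos: [0.4864, 0.1683, 0.1533]
tool_rot: [-0.001, 0.965, 0.262, 0.0]
contact_force: [-2.1, 3.8, 2.2]
gripper_width: 0.57
grasp_force: 83.9
```

```bash
python3 -m crank '[{"delta_rot":[0,0,0],"xyz":[0,-0.002,0],"fingers":1},{"delta_rot":[0,0,0],"xyz":[0,-0.002,0.003],"fingers":1},{"delta_rot":[0,0,0],"xyz":[0,-0.002,0.006],"fingers":1},{"delta_rot":[0,0,0],"xyz":[0,-0.002,0.006],"fingers":1}]'
```

```text
t: 10.5
eef_pos: [0.4853, 0.1685, 0.1467]
tool_rot: [-0.0, 0.965, 0.262, 0.0]
contact_force: [0.2, 2.8, 1.7]
gripper_width: 0.568
grasp_force: 83.4
```

```bash
python3 -m crank '[{"delta_rot":[0,0,0],"xyz":[0,-0.001,0.003],"fingers":1},{"delta_rot":[0,0,0],"xyz":[0,-0.001,0.005],"fingers":1},{"delta_rot":[0,0,0],"xyz":[0,-0.001,0.006],"fingers":1},{"delta_rot":[0,0,0],"xyz":[0,-0.001,0.007],"fingers":1},{"delta_rot":[0,0,0],"xyz":[0,-0.001,0.007],"fingers":1}]'
```

```text
t: 11.0
eef_pos: [0.4858, 0.1688, 0.1411]
tool_rot: [-0.0, 0.965, 0.261, 0.001]
contact_force: [-3.3, -0.1, 16.0]
gripper_width: 0.568
grasp_force: 85.3
```

```bash
python3 -m crank '[{"delta_rot":[0,0,0],"xyz":[0,0,0.001],"fingers":1},{"delta_rot":[0,0,0],"xyz":[0,0,0.001],"fingers":1},{"delta_rot":[0,0,0],"xyz":[0,0,0.001],"fingers":1},{"delta_rot":[0,0,0],"xyz":[0,0,0.001],"fingers":1}]'
python3 - <<'E'
from h import *
C={n:viewer.read_camera(n) for n in("side","wrist")}
s=C["side"];print(proj(s,[.4845,.1675,.178]),proj(s,[.4845,.1675,.135]), telemetry.get_obs()["contact_force"])
o=np.zeros((600,800,3),np.uint8);o[:,:440]=cv2.resize(s["img"][210:360,250:360],None,fx=4,fy=4,interpolation=2)
o[:360,440:]=cv2.resize(C["wrist"]["img"][100:300,150:350],(360,360))
cv2.imwrite("pics/c5.png",o[:,:,::-1])
E
```

```text
t: 11.4
eef_pos: [0.4861, 0.1689, 0.141]
tool_rot: [-0.001, 0.965, 0.261, 0.001]
contact_force: [-3.9, -1.5, 24.7]
gripper_width: 0.566
grasp_force: 86.1
[302.66154458 239.25300857] [302.47160707 262.16142715] [-5.23414755 -2.10338316 24.70321293]
```

View pics/c5.png

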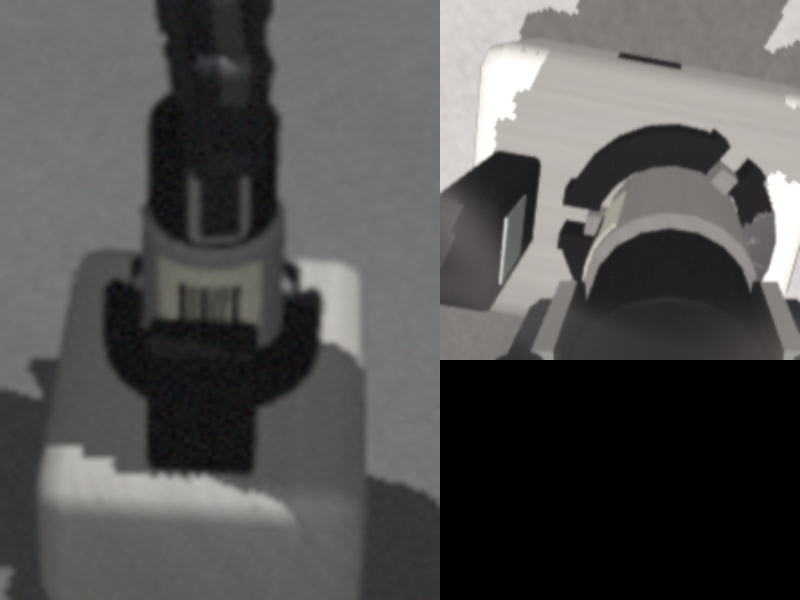

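The lugs sit in the slots flush with the collar top, and the label faces the reader. The last 1 mm of push raised the force to 25 N with almost no descent (0.1 mm), so the canister is on the rigid floor.

```bash
python3 -c "
from station import job; print(job.hand_in())"
```

```text
the job is handed in; nothing more can be done
None
```

I handed the job in with the canister fully home in the collar, label facing the reader and the arm still pressing it down with about 25 N; I never moved near the jar, can or mug, and no verdict came back.

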